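# Square the tablet carton into the corner of the counter rail

### The job

Push the flat tablet carton along the worktop into the inside corner of the low wooden counter rail: its long side flush against the long rail and its end right up against the short end cheek. Only push it with the fingers: do not pinch, lift or tip it. Leave the white cap, the timer, the spice jar and the salt shaker where they stand.

Things in the scene. Friction and masses are not known exactly. Their poses are not given: they have to be found in the camera images.
- carton: white tablet carton lying flat and loose on the worktop (about 80 g, slides easily), a box 50 (own x) x 110 (own y) x 22 mm high; origin at the centre of its underside, z up. It starts in front of the rail (on the robot's side), turned up to about 25 degrees from the rail's direction. Either end may face the cheek.
- rail: low straight rail of pale wood, fixed to the worktop, 24 (own x) x 340 (own y, its length) x 32 mm high; origin at the centre of its underside. Own -x points towards the robot: the front face, where the carton belongs, is the plane x = -12 mm. Turned a little differently every time.
- cheek: short end cheek of the same wood, fixed, 90 (own x) x 18 (own y, its thickness) x 32 mm high, parallel to the rail's axes; origin at the centre of its underside. It stands square against the rail's front face near one of the rail's ends, 160 mm from the rail's middle: at the left (+y) or the right (-y) end, different from run to run. Its face towards the rail's middle, 9 mm from its origin, is the end stop; it reaches 102 mm out from the rail's centre line towards the robot.
- small_cap: small white plastic bottle cap, 34 mm wide, 30 mm high, loose; stands in front of the rail at the end opposite the cheek, 160 mm from the rail's middle. Origin at the centre of its underside. To be left alone.
- egg_timer: small green digital timer, 26 x 64 x 54 mm high, loose, standing close behind the rail (its centre about 50 mm behind the rail's centre line). Origin at the centre of its underside. To be left alone.
- spice_jar: glass spice jar with red lid, 45 mm wide, 106 mm high, loose, standing well to the left of the rail. Origin at the centre of its underside. To be left alone.
- shaker: salt shaker with grey domed top, 44 mm wide, 90 mm high, loose, standing well to the left of the rail. Origin at the centre of its underside. To be left alone.
Mind the look-alikes: they are no part of the job. Of the things that look like the carton, take the one that is farthest from the robot's base at the start. Several things have the shape of the cheek; the one meant has the colours described above.

How it is judged:
At the end, for the whole second after the job is handed in: The carton lies flat and still on the worktop in the inside corner: its long side within 4 mm of the rail's front face and within 0.05 rad (3 degrees) of parallel to it, its end within 5 mm of the cheek's inner face (x of carton in the frame of rail between -0.041 and -0.033 m and angle between the y axis of carton and the y axis of rail, either way round below 0.05 rad and y of carton in the frame of rail between -0.14 and 0.14 m and y of carton in the frame of cheek between -0.069 and 0.069 m and angle between carton's own z axis and vertical below 0.06 rad and height (world z) of carton between -0.004 and 0.004 m and linear speed of carton below 0.01 m/s and angular speed of carton below 0.1 rad/s); the robot touches nothing.
It fails at once if the carton is lifted, carried or tipped up (height (world z) of carton above 0.008 m or angle between carton's own z axis and vertical above 0.25 rad).
It fails at once if the carton is taken between the fingers (x of the grasp point in the frame of carton between -0.02 and 0.02 m and y of the grasp point in the frame of carton between -0.05 and 0.05 m and z of the grasp point in the frame of carton below 0.032 m).
It fails at once if the cap, timer, spice jar or shaker is shifted by more than 15 mm or knocked over (distance of any of small_cap, egg_timer, spice_jar, shaker from where it was at the start of the episode above 0.015 m or angle between any of small_cap, egg_timer, spice_jar, shaker's own z axis and vertical above 0.3 rad).
It also fails if it takes over 45 s, if anything falls off the work surface, if the arm or the gripper's body presses on something with over 40 N, if the wrist force passes 120 N, or if a joint passes its speed limit or range.

### The arm

A 7-joint arm with a two-finger parallel gripper is mounted at the origin on a cart in front of the work surface, level with it; the furniture and walls round the work are solid. World frame = base frame: x ahead of the robot, y to its left, z up, the work surface at z = 0. Lengths are in m, angles in rad, forces in N, time in s.
With the tool pointing down it reaches from about 0.425 to 0.925 m from the base axis. Payload 6.8 kg.
Tool frame: the origin (TCP) lies midway between the tips of the shut fingers; the grasp point (between the pads) lies 19 mm behind it; x points along the fingers, y is the direction in which the jaws open and shut, and the axes are right-handed (so a half turn about x gives the same grasp; the last joint's range is limited). The gripper opens to 88 mm and grips with 3 to 60 N. Pads are 20 mm wide; open, the fingers measure 115 mm over their backs; the gripper's body (75 mm by 178 mm) begins 61 mm behind the grasp point.
Start: joints at [1.146, 0.477, 0.022, 1.555, -0.011, 1.109, -0.083], TCP at [0.21, -0.641, 0.223] pointing down, gripper open.
Joint ranges: [-2.96, 2.96], [-0.34, 2.1], [-1.41, 1.46], [0.24, 2.44], [-1.37, 4.51], [0.17, 1.92], [-2.96, 2.96]. Speed limits (rad/s): [2.39, 2.39, 3.14, 3.14, 3.14, 3.14, 3.14].

### API

Orientations are given as a unit quaternion [w, x, y, z].
In Python, from workcell import arm gives the robot as it stands. The module is installed in compiled form; this text tells all that it offers.
- The arm moves only by the shell command python3 -m pendant 'ROWS'. ROWS is JSON, a list of rows, each a list of 3 entries, a list of its own where there are three numbers: the turn, a rotation vector about the tool's x, y, z in degrees, then the shift along the tool's x, y, z in mm, then the finger opening in mm, from 0 to 87.8. In form: [[[ax, ay, az], [dx, dy, dz], jaw], ...]. A call has 1 to 12 rows; each row is the pose to reach, as a shift and turn from the pose commanded when the call began, along the tool's axes at that moment; what a row does not reach only later rows make up. A row lasts 1/8 s, in which the tool goes at most 62.5 mm and 10.7 degrees, less where a joint would pass 70% of its speed; a pose out of reach is approached as far as the arm can. A call with a gripper value outside its range is refused whole. The fingers move at their own pace and stop on an object; the grip force is fixed at half the most. Time passes only in rows, so rows that repeat a pose let the fingers close. It gives the time, the measured TCP pose, the force and the opening at its end, in the units of the state.
- arm.state(): the state, without advancing time (a new reading comes with each control period).
- arm.snapshot(name): name is "scene" or "side" or "wrist"; returns a dict with "frame" (400x640x3 uint8, red, green, blue), "camera_matrix" (3x3 intrinsics, pixels), "distortion" ([k1, k2, p1, p2, k3] as OpenCV has them; the pictures are not rectified), "R" (3x3) and "t" (3): a world point X has camera coordinates R X + t. Camera axes: x right, y down, z forward; pixel columns grow to the right and rows downward; lengths in m; the calibration is good to about 2 mm. A picture is of the moment at which its call begins. There is no depth.
- arm.hand_in(): hands the job in, once; it reports no verdict.
The state is a dict: "time": time; "joints": joint angles; "dq": joint speeds; "tau": joint torques, N m; "ee_pos": TCP position; "eef_rot": TCP orientation; "contact_force": force on the tool from outside, world axes, zero at the start; "wrist_torque": the same for the moment, N m; "grip_width": opening from 0.0 (shut) to 1.0 (fully open).
Only numpy, scipy, OpenCV 4.12 (cv2) and the standard library are available. Lean on these libraries where they do the work, as an engineer would, in place of code of your own. Each camera call takes 0.05 s, during which the arm holds its last target. There are 200 camera calls.

## Working session

There is one attempt and no reset: what is moved stays moved. The work goes in short steps, Python scripts to look and compute and a shell command to move; the robot and the scene stay as the last step left them, time stands still between calls to the robot, and variables do not carry over. Pictures are saved under pics/ and viewed, about 8 in all and at most 12, crops included, and the job is handed in when it is done.

```bash
mkdir -p pics
cat > h.py <<'E'
import numpy as np, cv2
from workcell import arm
from scipy.spatial.transform import Rotation as Ro
def snap(n,f=None):
    s=arm.snapshot(n)
    if f: cv2.imwrite('pics/'+f,cv2.cvtColor(s['frame'],cv2.COLOR_RGB2BGR))
    return s
def ray(s,uv,z):
    K=np.array(s['camera_matrix'],float);D=np.array(s['distortion'],float);R=np.array(s['R']);t=np.array(s['t'])
    p=cv2.undistortPoints(np.array(uv,float).reshape(-1,1,2),K,D).reshape(-1,2)
    d=np.c_[p,np.ones(len(p))]@R; c=-R.T@t
    return c+d*((z-c[2])/d[:,2])[:,None]
def proj(s,X):
    return cv2.projectPoints(np.array(X,float).reshape(-1,1,3),cv2.Rodrigues(np.array(s['R']))[0],np.array(s['t'],float),np.array(s['camera_matrix'],float),np.array(s['distortion'],float))[0].reshape(-1,2)
E
python3 - <<'E'
from h import *
for n in ['scene','side']:
    s=snap(n,n+'0.png'); R=np.array(s['R']);print(n,-R.T@np.array(s['t']),R[2])
st=arm.state();print(st)
E
```

```text
scene [-0.46237546  0.58810248  1.05308318] [ 0.6540512  -0.40381683 -0.63964755]
side [ 0.27233104 -1.0268703   0.61897303] [ 0.26076108  0.83757243 -0.48007925]
{'time': 0.1, 'joints': array([ 1.14591119,  0.47773299,  0.0223471 ,  1.55629994, -0.0115256 ,
        1.10933088, -0.08309893]), 'dq': array([-5.24490831e-05, -1.36269393e-03,  2.88036621e-04, -3.31162191e-03,
        1.66597901e-03,  3.62963478e-04, -1.90775734e-03]), 'tau': array([ 4.49268919e-03, -5.84093428e+01,  1.53996326e+00, -2.73313379e+01,
       -5.42426272e-02,  1.31337962e-02,  7.39121651e-05]), 'ee_pos': array([ 0.21010024, -0.6409088 ,  0.22179084]), 'eef_rot': array([-0.11096771, -0.69812875, -0.11210206,  0.69838065]), 'contact_force': array([-0.85955348, -0.11353481, -0.41739206]), 'wrist_torque': array([0.00617643, 0.00199498, 0.01626941]), 'grip_width': 1.0007696902445553}
```

View pics/scene0.png

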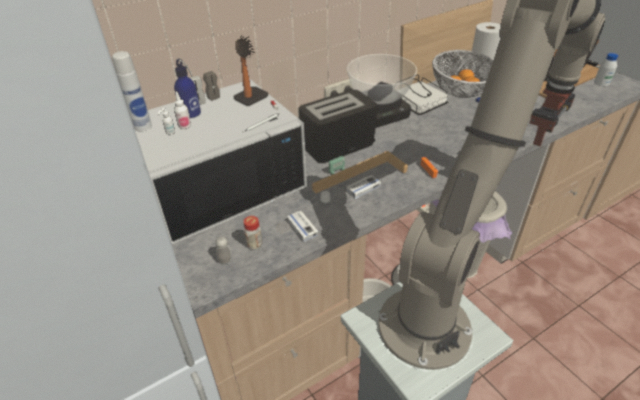

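View pics/side0.png

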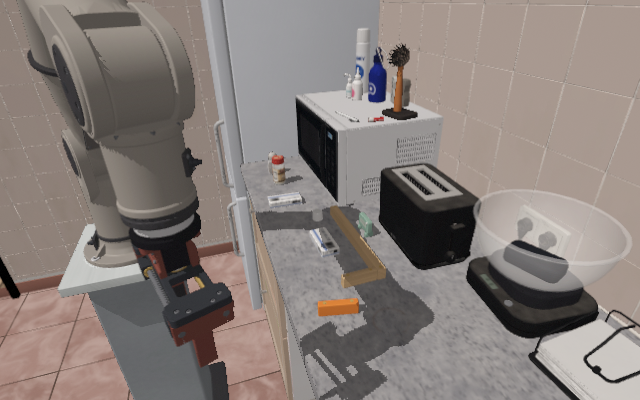

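The scene view shows the rail running from (315,185) to (400,158), with the pale cheek at its right end at (405,165). One carton lies in front of it at (364,187), and its look-alike is at (302,224). The orange block is the decoy cheek. Next I'll zoom in for corners.

Run:
```python
import cv2,numpy as np
a=cv2.imread('pics/scene0.png')[140:210,280:440]; b=cv2.imread('pics/side0.png')[190:300,290:400]
a=cv2.resize(a,None,fx=5,fy=5,interpolation=cv2.INTER_CUBIC)
cv2.imwrite('pics/ca.png',a); cv2.imwrite('pics/cb.png',cv2.resize(b,None,fx=5,fy=5,interpolation=cv2.INTER_CUBIC))
```

```text
(no output)
```

View pics/ca.png

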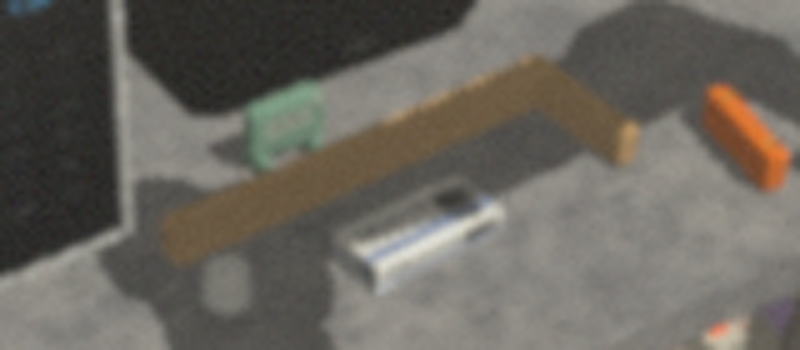

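View pics/cb.png

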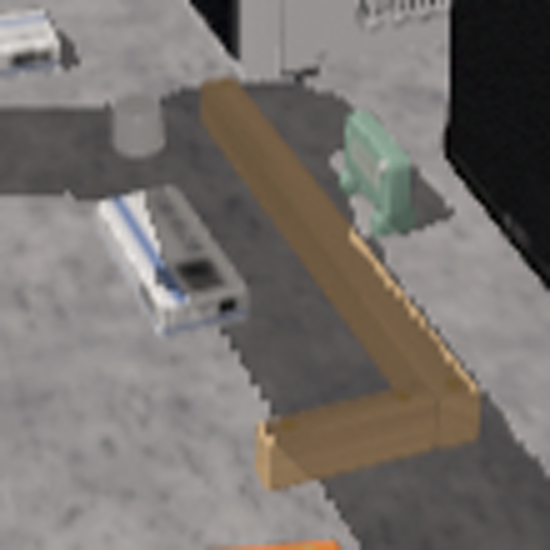

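Side crop: carton top corners are at (98,205), (175,187), (247,290) and (162,310). The inner junction of rail and cheek is at (393,390), the cheek end at (258,425) and the rail's far end at (203,92). The timer is behind the rail, and the cap is at (137,125).

Run:
```python
from h import *
s=snap('side');c=snap('scene')
f=lambda P:np.array(P)/5+[290,190]
g=lambda P:np.array(P)/5+[280,140]
np.set_printoptions(precision=4,suppress=True)
def show(n,C):
    print(n,C[:,:2].tolist() if 0 else '\n',C,'centre',C.mean(0),'lens',np.linalg.norm(np.roll(C,-1,0)-C,axis=1),'ang',np.degrees(np.arctan2(*(np.roll(C,-1,0)-C)[:,[1,0]].T)))
show('carton side',ray(s,f([[98,205],[175,187],[247,290],[162,310]]),.022))
show('carton scene',ray(c,g([[337,240],[462,182],[503,208],[374,265]]),.022))
show('rail side: far-front, far-back, near-back, nearjunction(outer)',ray(s,f([[202,95],[236,80],[478,395],[440,402]]),.032))
show('rail front top: far, inner corner, cheek tip inner, cheek tip outer',ray(s,f([[202,95],[393,390],[258,425],[271,438]]),.032))
show('scene rail top: far-back, near-back, cheek tip',ray(c,g([[165,212],[530,56],[637,122]]),.032))
show('lookalike side',ray(s,[[268,197],[300,194]],.022))
print('cap',ray(s,f([[137,100]]),.03),ray(c,g([[228,255]]),.03),'timer',ray(s,f([[378,225]]),0))
q=arm.state()['eef_rot'];print(q,Ro.from_quat(np.roll(q,-1)).as_matrix())
```

```text
carton side 
 [[ 0.506  -0.1526  0.022 ]
 [ 0.5542 -0.1497  0.022 ]
 [ 0.5584 -0.2598  0.022 ]
 [ 0.5096 -0.2613  0.022 ]] centre [ 0.5321 -0.2058  0.022 ] lens [0.0482 0.1102 0.0489 0.1088] ang [   3.4468  -87.799  -178.2203   91.876 ]
carton scene 
 [[ 0.5442 -0.1435  0.022 ]
 [ 0.5471 -0.2532  0.022 ]
 [ 0.508  -0.2588  0.022 ]
 [ 0.5086 -0.1489  0.022 ]] centre [ 0.527  -0.2011  0.022 ] lens [0.1097 0.0395 0.1099 0.0361] ang [ -88.4863 -171.8195   89.7085    8.5624]
rail side: far-front, far-back, near-back, nearjunction(outer) 
 [[ 0.5991 -0.0695  0.032 ]
 [ 0.6257 -0.059   0.032 ]
 [ 0.6296 -0.3917  0.032 ]
 [ 0.6099 -0.3903  0.032 ]] centre [ 0.6161 -0.2276  0.032 ] lens [0.0286 0.3327 0.0198 0.321 ] ang [ 21.5339 -89.3318 175.9157  91.9251]
rail front top: far, inner corner, cheek tip inner, cheek tip outer 
 [[ 0.5991 -0.0695  0.032 ]
 [ 0.5922 -0.3743  0.032 ]
 [ 0.5206 -0.3766  0.032 ]
 [ 0.523  -0.3875  0.032 ]] centre [ 0.5587 -0.302   0.032 ] lens [0.3049 0.0717 0.0111 0.3269] ang [ -91.2978 -178.1599  -77.0806   76.5507]
scene rail top: far-back, near-back, cheek tip 
 [[ 0.6258 -0.0558  0.032 ]
 [ 0.6294 -0.3794  0.032 ]
 [ 0.5221 -0.3908  0.032 ]] centre [ 0.5924 -0.2754  0.032 ] lens [0.3236 0.1079 0.3507] ang [ -89.3637 -173.928    72.804 ]
lookalike side 
 [[0.4314 0.0976 0.022 ]
 [0.5401 0.0806 0.022 ]] centre [0.4857 0.0891 0.022 ] lens [0.11 0.11] ang [ -8.915 171.085]
cap [[ 0.5598 -0.058   0.03  ]] [[ 0.5648 -0.0678  0.03  ]] timer [[ 0.664  -0.1972  0.    ]]
[-0.1112 -0.6982 -0.1119  0.6983] [[-0.0004  0.3115 -0.9502]
 [ 0.001  -0.9502 -0.3115]
 [-1.     -0.001   0.0001]]
```

The carton (centre about (0.531,-0.205), 0.57 m from base, against 0.49 m for the look-alike) is nearly parallel to the rail. The rail's front face is at x≈0.603 and the cheek's inner face at y≈-0.375. I'll move above the robot's side of it, square to the rail, and look with the wrist camera.

```bash
python3 -m pendant '[[[18.1,0,0],[0,-337,-352],60],[[18.1,0,0],[0,-337,-352],60],[[18.1,0,0],[0,-337,-352],60],[[18.1,0,0],[0,-337,-352],60],[[18.1,0,0],[0,-337,-352],60],[[18.1,0,0],[0,-337,-352],60],[[18.1,0,0],[0,-337,-352],60],[[18.1,0,0],[0,-337,-352],60],[[18.1,0,0],[0,-337,-352],60],[[18.1,0,0],[0,-337,-352],60],[[18.1,0,0],[0,-337,-352],60]]'
python3 - <<'E'
from h import *
s=snap('wrist','w1.png');R=np.array(s['R']);print(-R.T@s['t'],R[2])
E
```

```text
time: 1.58
ee_pos: [0.4389, -0.2131, 0.2225]
eef_rot: [0.001, -0.707, 0.001, 0.707]
contact_force: [-0.4, 0.7, -0.2]
grip_width: 0.681
[ 0.51563691 -0.2117186   0.3852003 ] [-2.79359496e-01 -1.10999499e-04 -9.60186575e-01]
```

View pics/w1.png

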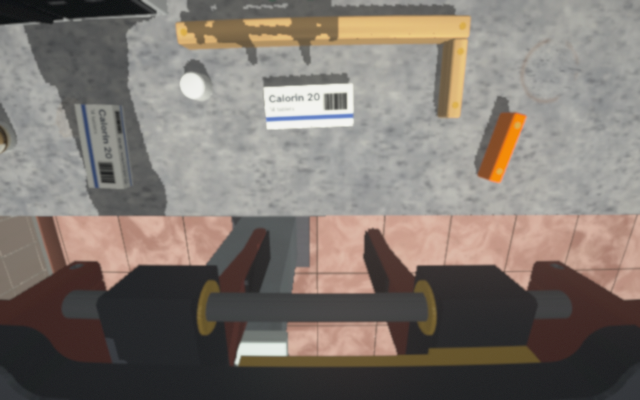

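The wrist view clearly shows the carton (264–354, 83–128), the rail's top (178–468, y 16–45), the cheek (443–467, 38–117) and the cap (195,86).

```bash
cat > m.py <<'E'
from h import *
np.set_printoptions(precision=4,suppress=True)
def meas(name):
    s=snap('wrist',name); h=cv2.cvtColor(s['frame'],cv2.COLOR_RGB2HSV)
    wood=cv2.inRange(h,(12,80,60),(26,230,255)); wood[215:]=0
    white=cv2.inRange(h,(0,0,190),(180,60,255)); white[215:]=0; white[:,:215]=0
    white=cv2.morphologyEx(white,cv2.MORPH_CLOSE,np.ones((9,9)))
    for n,m,z in (('wood',wood,.032),('white',white,.022)):
        c=max(cv2.findContours(m,0,cv2.CHAIN_APPROX_NONE)[0],key=cv2.contourArea)
        P=ray(s,c.reshape(-1,2),z)[:,:2]
        if n=='white':
            (cx,cy),(w,l),a=cv2.minAreaRect((P*1000).astype(np.float32)); print('carton',cx,cy,w,l,a)
        else:
            q=cv2.approxPolyDP(c,5,True).reshape(-1,2); print(np.c_[q,ray(s,q,z)[:,:2]])
            # back edge: line fit to pixels on the top side
            xs=np.arange(200,440,4); top=np.array([(x,np.where(m[:,x])[0][0]) for x in xs]); 
            L=ray(s,top,z); print('back edge slope dx/dy',np.polyfit(L[:,1],L[:,0],1))
            ys=np.arange(60,105,3); inn=np.array([(np.where(m[y,400:])[0][0]+400,y) for y in ys]);L=ray(s,inn,z);print('inner cheek y=a*x+b (top)',np.polyfit(L[:,0]-.56,L[:,1],1))
E
python3 -c "
from m import *
meas('w1b.png')"
```

```text
[[459.     116.       0.5206  -0.3882]
 [469.      16.       0.6312  -0.3863]
 [176.      23.       0.6243  -0.0515]
 [178.      42.       0.6044  -0.0515]
 [188.      48.       0.5977  -0.0626]
 [443.      43.       0.6023  -0.359 ]
 [439.     115.       0.5216  -0.3629]]
back edge slope dx/dy [-0.0213  0.6239]
inner cheek y=a*x+b (top) [ 0.0366 -0.3614]
carton 531.1669921875 -202.71890258789062 51.722843170166016 112.81755828857422 2.36964750289917
```

Cheek inner face is at y≈-0.375, rail tilt dx/dy≈-0.021 (1.2°), and its front face is at x≈0.604–0.607. All agree with the first measurement. I'll descend on the robot's side, fingers 60 mm apart, and push towards the rail.

```bash
python3 -m pendant '[[[-1.2,0,0],[50,-10,-46],60],[[-1.2,0,0],[100,-10,-46],60],[[-1.2,0,0],[150,-10,-46],60],[[-1.2,0,0],[190,-10,-46],60],[[-1.2,0,0],[212,-10,-46],60],[[-1.2,0,0],[212,-10,-46],60],[[-1.2,0,0],[212,-10,-46],60]]'
python3 -m pendant '[[[0,0,0],[0,0,-8],60],[[0,0,0],[0,0,-16],60],[[0,0,0],[0,0,-22],60],[[0,0,0],[0,0,-28],60],[[0,0,0],[0,0,-34],60],[[0,0,0],[0,0,-40],60],[[0,0,0],[0,0,-45],60],[[0,0,0],[0,0,-50],60],[[0,0,0],[0,0,-53],60],[[0,0,0],[0,0,-53],60]]'
```

```text
time: 2.55
ee_pos: [0.4864, -0.2022, 0.0115]
eef_rot: [0.008, 0.707, 0.007, -0.707]
contact_force: [0.6, 0.2, 0.0]
grip_width: 0.683
time: 3.8
ee_pos: [0.5391, -0.2003, 0.0107]
eef_rot: [0.008, 0.707, 0.008, -0.707]
contact_force: [-0.6, -0.7, 0.6]
grip_width: 0.681
```

```bash
python3 -m pendant '[[[0,0,0],[0,0,-2],60],[[0,0,0],[0,0,-3],60],[[0,0,0],[0,0,-4],60],[[0,0,0],[0,0,-4],60]]'; python3 -m pendant '[[[0,0,0],[0,0,-1],60],[[0,0,0],[0,0,-2],60],[[0,0,0],[0,0,-2],60]]'; python3 -c "
from m import *
meas('w2.png')"
```

```text
time: 4.3
ee_pos: [0.5429, -0.2003, 0.0107]
eef_rot: [0.008, 0.707, 0.008, -0.707]
contact_force: [-0.7, 0.4, 0.0]
grip_width: 0.684
time: 4.68
ee_pos: [0.544, -0.2002, 0.0105]
eef_rot: [-0.008, -0.707, -0.008, 0.708]
contact_force: [-3.9, 1.0, 2.8]
grip_width: 0.681
[[ 28.     109.       0.6246  -0.051 ]
 [ 43.     152.       0.6029  -0.054 ]
 [587.     153.       0.6083  -0.3396]
 [574.     214.       0.5745  -0.3419]
 [639.     214.       0.5752  -0.3825]
 [639.     109.       0.6317  -0.3625]
 [368.     102.       0.6295  -0.2219]]
back edge slope dx/dy [-0.019   0.6251]Traceback (most recent call last):
  File "<string>", line 3, in <module>
    meas('w2.png')
    ~~~~^^^^^^^^^^
  File "m.py", line 18, in meas
    ys=np.arange(60,105,3); inn=np.array([(np.where(m[y,400:])[0][0]+400,y) for y in ys]);L=ray(s,inn,z);print('inner cheek y=a*x+b (top)',np.polyfit(L[:,0]-.56,L[:,1],1))
                                           ~~~~~~~~~~~~~~~~~~~~~~^^^
IndexError: index 0 is out of bounds for axis 0 with size 0
```

View pics/w2.png

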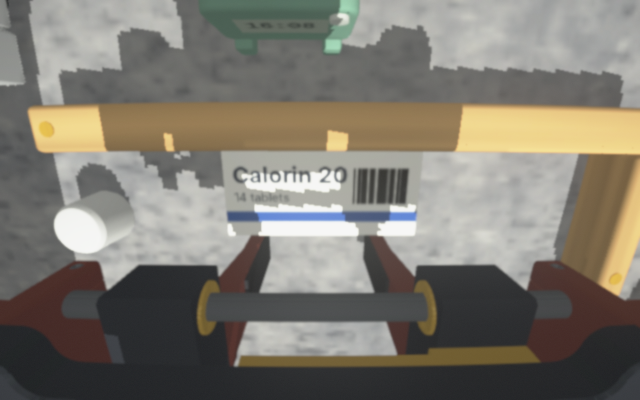

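The carton is against the rail (3.9 N reaction) and looks parallel to it. I'll back off, lift clear, shut the fingers and come down beyond the carton's left end, clear of the cap.

```bash
python3 -m pendant '[[[0,0,0],[0,0,15],60],[[0,0,0],[-40,0,20],60],[[0,0,0],[-70,-20,10],0],[[0,0,0],[-70,-60,-15],0],[[0,0,0],[-70,-82,-33],0],[[0,0,0],[-70,-82,-33],0],[[0,0,0],[-70,-82,-33],0],[[0,0,0],[-70,-82,-33],0]]'
python3 - <<'E'
from h import *
s=snap('wrist','w3.png')
E
```

```text
time: 5.72
ee_pos: [0.5749, -0.1193, 0.0805]
eef_rot: [-0.007, -0.707, -0.007, 0.707]
contact_force: [0.6, 0.5, 0.2]
grip_width: 0.042
```

View pics/w3.png

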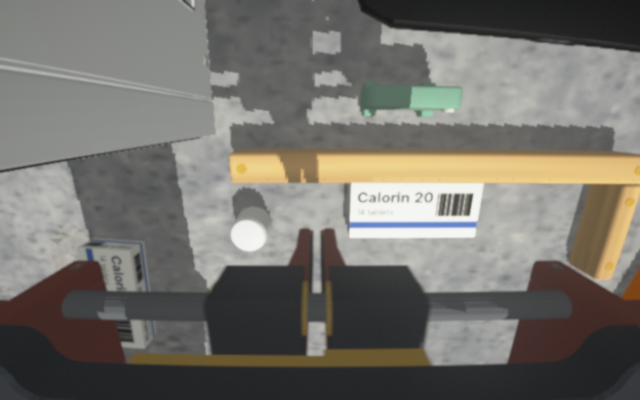

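Run:
```python
from h import *
np.set_printoptions(precision=4,suppress=True)
s=snap('wrist')
print(ray(s,[[349,236],[475,236]],.022),'cap',ray(s,[[249,229],[267,229]],.03),'cheek in top',ray(s,[[586,270],[607,275]],.032), 'inner bottom',ray(s,[[570,262]],0))
```

```text
[[ 0.5556 -0.1463  0.022 ]
 [ 0.5572 -0.2571  0.022 ]] cap [[ 0.5637 -0.0621  0.03  ]
 [ 0.564  -0.0771  0.03  ]] cheek in top [[ 0.5295 -0.3605  0.032 ]
 [ 0.5243 -0.3833  0.032 ]] inner bottom [[ 0.5203 -0.3768 -0.    ]]
```

The carton's left end is at y=-0.146 and the cap's near edge at -0.077, so the gap is free. I'll descend and slide the carton along the rail.

```bash
python3 -m pendant '[[[0,0,0],[30,0,-2],0],[[0,0,0],[60,0,-2],0],[[0,0,0],[70,0,-2],0],[[0,0,0],[70,0,-2],0],[[0,0,0],[70,0,-2],0]]'
python3 -m pendant '[[[0,0,0],[0,8,0],0],[[0,0,0],[0,16,0],0],[[0,0,0],[0,25,0],0],[[0,0,0],[0,35,0],0],[[0,0,0],[0,45,0],0],[[0,0,0],[0,55,0],0],[[0,0,0],[0,65,0],0],[[0,0,0],[0,75,0],0],[[0,0,0],[0,85,0],0],[[0,0,0],[0,95,0],0],[[0,0,0],[0,104,0],0],[[0,0,0],[0,112,0],0]]'
python3 -m pendant '[[[0,0,0],[0,4,0],0],[[0,0,0],[0,8,0],0],[[0,0,0],[0,11,0],0],[[0,0,0],[0,13,0],0],[[0,0,0],[0,13,0],0]]'
```

```text
time: 6.45
ee_pos: [0.5788, -0.1177, 0.0117]
eef_rot: [0.008, 0.708, 0.008, -0.706]
contact_force: [-0.1, 0.0, 0.3]
grip_width: 0.004
time: 7.95
ee_pos: [0.5804, -0.2301, 0.0106]
eef_rot: [0.008, 0.707, 0.008, -0.707]
contact_force: [-0.1, 1.1, 0.4]
grip_width: 0.004
time: 8.57
ee_pos: [0.5807, -0.2426, 0.0107]
eef_rot: [0.008, 0.707, 0.008, -0.707]
contact_force: [-0.2, -0.1, 0.1]
grip_width: 0.006
```

```bash
python3 -m pendant '[[[0,0,0],[0,2,0],0],[[0,0,0],[0,4,0],0],[[0,0,0],[0,6,0],0],[[0,0,0],[0,6,0],0]]'
python3 -m pendant '[[[0,0,0],[0,1,0],0],[[0,0,0],[0,2,0],0],[[0,0,0],[0,2,0],0]]'
python3 - <<'E'
from h import *
s=snap('wrist','w4.png')
E
```

```text
time: 9.07
ee_pos: [0.5808, -0.2488, 0.0107]
eef_rot: [0.008, 0.707, 0.008, -0.707]
contact_force: [0.4, 0.6, 0.1]
grip_width: 0.006
time: 9.45
ee_pos: [0.5809, -0.2506, 0.0107]
eef_rot: [0.008, 0.707, 0.008, -0.707]
contact_force: [-0.9, -0.4, -0.6]
grip_width: 0.005
```

View pics/w4.png

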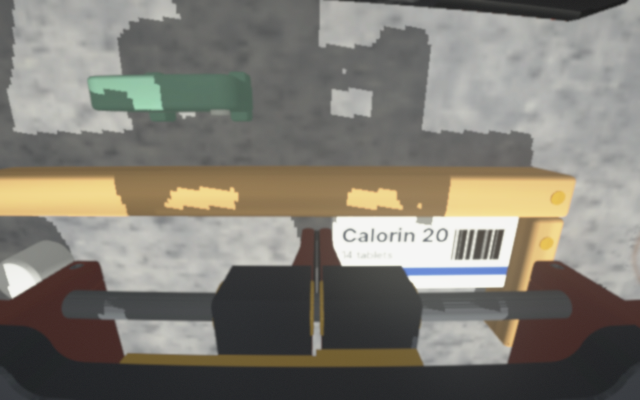

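The carton sits along the rail with its right end (about 518,217 to 507,288) practically at the cheek, but there's no reaction yet. I'll creep on.

```bash
python3 -m pendant '[[[0,0,0],[0,1,0],0],[[0,0,0],[0,1.5,0],0],[[0,0,0],[0,1.5,0],0],[[0,0,0],[0,1.5,0],0]]'
python3 -m pendant '[[[0,0,0],[0,1,0],0],[[0,0,0],[0,1.5,0],0],[[0,0,0],[0,1.5,0],0],[[0,0,0],[0,1.5,0],0]]'
```

```text
time: 10.0
ee_pos: [0.5809, -0.252, 0.0107]
eef_rot: [0.008, 0.707, 0.008, -0.707]
contact_force: [-0.2, 0.4, -0.4]
grip_width: 0.003
time: 10.5
ee_pos: [0.581, -0.2532, 0.0107]
eef_rot: [0.008, 0.707, 0.008, -0.707]
contact_force: [-0.5, 1.3, 0.6]
grip_width: 0.003
```

```bash
python3 -m pendant '[[[0,0,0],[0,1,0],0],[[0,0,0],[0,1.5,0],0],[[0,0,0],[0,1.5,0],0],[[0,0,0],[0,1.5,0],0]]'
python3 - <<'E'
from h import *
np.set_printoptions(precision=4,suppress=True)
print(arm.state()['contact_force'])
s=snap('side','s5.png')
b=cv2.imread('pics/s5.png')[190:310,270:420]
cv2.imwrite('pics/s5c.png',cv2.resize(b,None,fx=5,fy=5,interpolation=cv2.INTER_CUBIC))
E
```

```text
time: 11.0
ee_pos: [0.5811, -0.2533, 0.0107]
eef_rot: [-0.007, -0.707, -0.009, 0.707]
contact_force: [-1.2, 5.4, 2.3]
grip_width: 0.002
[-1.2269  5.3895  2.3359]
```

View pics/s5c.png

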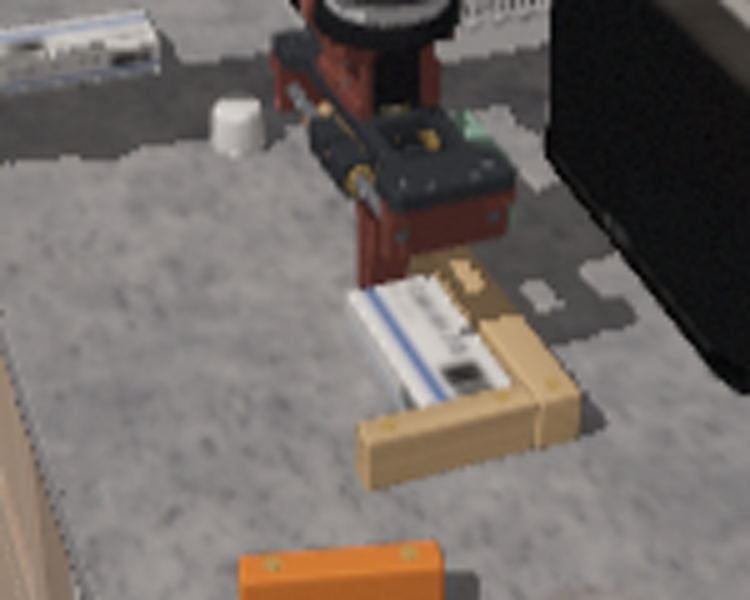

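The 5.4 N reaction and the view show the end against the cheek and the side along the rail. Next I'll back off, lift, and give the long side a final two-finger squaring press.

```bash
python3 -m pendant '[[[0,0,0],[0,-8,0],0],[[0,0,0],[0,-15,0],0],[[0,0,0],[-35,-15,0],0],[[0,0,0],[-70,-15,5],0],[[0,0,0],[-70,20,35],50],[[0,0,0],[-70,62,55],50],[[0,0,0],[-70,62,55],50],[[0,0,0],[-70,62,55],50],[[0,0,0],[-40,62,55],50],[[0,0,0],[0,62,55],50],[[0,0,0],[0,62,55],50],[[0,0,0],[0,62,55],50]]'
python3 -m pendant '[[[0,0,0],[0,0,-5],50],[[0,0,0],[0,0,-10],50],[[0,0,0],[0,0,-13],50],[[0,0,0],[0,0,-16],50],[[0,0,0],[0,0,-18],50],[[0,0,0],[0,0,-18],50]]'
```

```text
time: 12.55
ee_pos: [0.5286, -0.3174, 0.0117]
eef_rot: [0.008, 0.707, 0.008, -0.707]
contact_force: [-0.2, -0.0, 0.8]
grip_width: 0.568
time: 13.3
ee_pos: [0.5454, -0.3177, 0.0106]
eef_rot: [-0.008, -0.707, -0.008, 0.707]
contact_force: [-0.2, -0.3, 0.3]
grip_width: 0.57
```

```bash
python3 -m pendant '[[[0,0,0],[0,0,-1],50],[[0,0,0],[0,0,-2],50],[[0,0,0],[0,0,-2],50],[[0,0,0],[0,0,-2],50]]'
python3 -m pendant '[[[0,0,0],[0,0,-1],50],[[0,0,0],[0,0,-1.5],50],[[0,0,0],[0,0,-1.5],50]]'
```

```text
time: 13.8
ee_pos: [0.5463, -0.3178, 0.0105]
eef_rot: [-0.007, -0.706, -0.008, 0.708]
contact_force: [-4.4, 0.9, 3.0]
grip_width: 0.568
time: 14.18
ee_pos: [0.5464, -0.3178, 0.0104]
eef_rot: [-0.007, -0.706, -0.008, 0.709]
contact_force: [-8.6, 0.8, 5.6]
grip_width: 0.571
```

The carton is pressed firmly at the rail (8.6 N). I'll retreat and look from above.

```bash
python3 -m pendant '[[[0,0,0],[0,0,5],50],[[0,0,0],[0,0,15],50],[[0,0,0],[-50,0,30],50],[[0,0,0],[-110,0,50],50],[[0,0,0],[-150,0,60],50],[[0,0,0],[-150,0,60],50],[[0,0,0],[-150,0,60],50]]'
python3 - <<'E'
from h import *
s=snap('wrist','w6.png')
E
```

```text
time: 15.05
ee_pos: [0.4887, -0.3187, 0.1602]
eef_rot: [0.008, 0.707, 0.008, -0.707]
contact_force: [0.6, -0.2, -0.2]
grip_width: 0.571
```

View pics/w6.png

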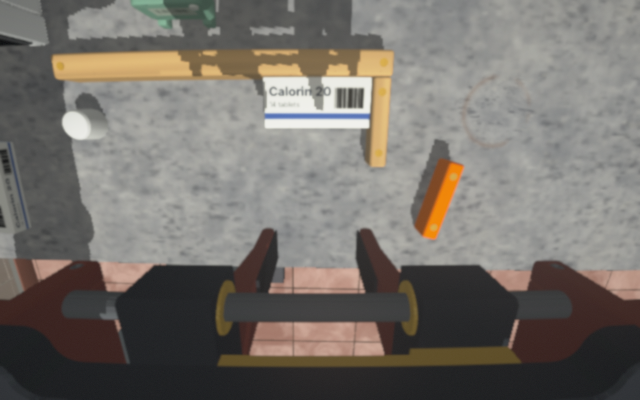

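The carton sits flush in the corner: its front edge runs (265,128) to (370,128), and its right end meets the cheek at x≈370. One numeric check before handing in.

Run:
```python
from h import *
np.set_printoptions(precision=4,suppress=True)
s=snap('wrist');h=cv2.cvtColor(s['frame'],cv2.COLOR_RGB2HSV)
w=cv2.inRange(h,(12,70,60),(26,255,255))>0; m=cv2.inRange(h,(0,0,190),(180,60,255))>0
col=np.arange(272,362,3)
fe=ray(s,[(x,np.where(m[80:150,x])[0][-1]+80) for x in col],.022)
be=ray(s,[(x,np.where(w[:75,x])[0][0]) for x in np.arange(200,380,4)],.032)
a=np.polyfit(fe[:,1],fe[:,0],1);b=np.polyfit(be[:,1],be[:,0],1)
y=-.32;fx=np.polyval(a,y);bx=np.polyval(b,y)
print('slopes',a[0],b[0],'front edge',fx,'rail front',bx-.024,'gap(mm)',(bx-.024-fx-.05)*1e3)
rows=range(95,124,3)
re=[np.where(w[r,345:])[0][0]+345 for r in rows]; ce=[np.where(m[r,:372])[0][-1] for r in rows]
le=[np.where(m[r,240:])[0][0]+240 for r in rows]
L=ray(s,np.c_[le,rows],.022)
print('cheek/carton px gap',np.subtract(re,ce),'left end y',L[:,1].mean(),'-> right end',L[:,1].mean()-.11)
ci=[np.where(w[r,345:])[0][0]+345 for r in range(140,160,3)]
print('cheek inner z=0 / z=.032',ray(s,np.c_[ci,range(140,160,3)],0)[:,1].mean(),ray(s,np.c_[ci,range(140,160,3)],.032)[:,1].mean())
```

```text
slopes -0.024166905747662976 -0.019899175245357975 front edge 0.5575100411184282 rail front 0.6067100867690307 gap(mm) -0.7999543493974609Traceback (most recent call last):
  File "<stdin>", line 13, in <module>
IndexError: index 0 is out of bounds for axis 0 with size 0
```

Run:
```python
from h import *
s=snap('wrist')
print('carton end at z=.022',ray(s,[[265,122],[370,122]],.022)[:,1],'cheek inner z=0',ray(s,[[370,150]],0)[:,1],'z=.032',ray(s,[[370,150]],.032)[:,1], arm.state()['contact_force'])
h=cv2.cvtColor(s['frame'],cv2.COLOR_RGB2HSV);print(h[124,360:378].tolist())
arm.hand_in()
```

```text
carton end at z=.022 [-0.26143422 -0.37114642] cheek inner z=0 [-0.37751586] z=.032 [-0.37133046] [-0.51484626  0.22276797 -0.05634934]
[[30, 4, 241], [30, 4, 241], [30, 5, 241], [30, 4, 241], [30, 5, 241], [30, 5, 241], [30, 5, 241], [30, 5, 241], [30, 8, 238], [30, 10, 221], [24, 24, 171], [18, 61, 133], [18, 101, 142], [18, 108, 168], [18, 112, 192], [17, 113, 208], [18, 113, 214], [18, 113, 216]]
the job is handed in; nothing more can be done
```

I pushed the carton into the inside corner and handed the job in at about 15 s of the 45 s allowed. It was never pinched or lifted. I pushed its long side to the rail with both fingers apart, slid it along the rail with shut fingers until it met the cheek, then pressed the long side square once more.

**Long side:** the gap to the rail measured about -0.8 mm, which is zero within the calibration error. The angle to the rail was about 0.25°. The last press met 8.6 N from the rail.

**End:** the slide along the rail stopped with 5.4 N from the cheek. In the last picture the end meets the cheek with only 2–3 mixed edge pixels between them. My automatic gap measurement there stopped with an index error, so I checked it by hand-read pixels. These put the carton's end at y = -0.371 and the cheek's inner face between -0.371 (top) and -0.378 (bottom). The gap is therefore uncertain by a few millimetres. The contact force suggests it is near zero.

**Other things:** the cap, timer and look-alike carton looked undisturbed in the last picture, but I did not measure their positions again. The spice jar and shaker were out of that view; the arm never went near them. The gripper was about 15 cm up and touching nothing at hand-in.

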